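# Find the loose bolt on the intake casting and hold its cap open

### The job

First hang the blue parts basket, which stands in the way on the intake casting, by its bail on the yellow hook and let go of it. Then tap the casting's three brass bolts from above until you find the loose one, which sinks to its stop, and lift the red sprung cap behind that bolt wide open, 45 degrees or more, so that the jet under it can be inspected; finish while still holding that cap open. Open no other cap, and leave the spray can, bottle, wrench and brush where they are.

Things in the scene. Friction and masses are not known exactly. Their poses are not given: they have to be found in the camera images.
- housing: Fixed grey aluminium intake casting, a block 190 x 250 x 60 mm high (x, y, z). Origin on its underside; the block runs from x = -120 to +70 mm and y = -125 to +125 mm in its own frame; z up; -x is its front, towards the robot. Top deck 60 mm up. On the deck stand three bolts (x = -30 mm, y = +80, 0, -80 mm) and, behind each bolt, the red cap that belongs to it. The front strip of the deck (x below -50 mm) is a flat pad on which the basket stands at first.
- basket_grip (a point): Loose blue parts basket, 60 x 100 x 45 mm (its x, y, z), about 0.2 kg, with a rigid steel bail over it. This point is the grasp point in the wooden grip block that stands on the bail's top bar: the block is 18 mm (x) x 26 mm (y) x 56 mm tall (z); the point lies on its vertical middle line, 24 mm below its top, 32 mm above its foot and 150 mm above the basket's underside. Axes are the basket's: z up, y along the bail's top bar.
- basket_bar (a point): Middle of the bail's straight top bar (round, 6 mm thick, along the basket's y, 72 mm straight), 35 mm straight below basket_grip and 115 mm above the basket's underside; the bar's lower edge is 3 mm lower. The space below the bar is open for 67 mm.
- hook: Fixed hook stand: grey foot plate (130 x 110 mm), steel post 16 mm thick and 250 mm high at the origin (origin on the table), and a yellow hook of 8 mm round bar that points to the stand's own -x: level from 40 to 64 mm in front of the post axis with its centre line 180 mm up, rising towards the post behind and to an upturned tip in front (78 mm from the post axis, tip end 204 mm up).
- hook_seat (a point): Where the middle of the basket's bar lies when it hangs on the hook: 52 mm in front (stand's -x) of the post axis, 187 mm above the table, 17 mm below the top of the upturned tip. Same axes as the hook stand. Hang the basket with its bar across the hook, i.e. basket x along the stand's x.
- bolt_1_top (a point): Centre of the top of bolt 1's brass hexagon head (22 mm over corners), 76 mm above the table when not sunk. The bolt belongs to cap 1 right behind it. z up.
- bolt_1 (a joint): How far bolt 1 has sunk, m; 0 at the start for all three. A tight bolt does not give (under 1.5 mm); exactly one of the three is loose, differently each time and not to be seen: pushed down with about 5 N it sinks until its stop at 0.006 and stays there.
- cap_1_bar (a point): Middle of the steel lifting bar of red cap 1: a round bar 10 mm thick and 28 mm long along the housing's y, its centre line 102 mm above the table when shut, on two thin legs 32 mm above the cap plate (62 x 52 x 8 mm). It can be pinched by its two ends from above, and turns between the fingers as the cap swings.
- cap_1_hinge (a point): Middle of the hinge line of cap 1 (along the housing's y), at the cap's rear edge, 66 mm above the table: 52 mm behind (housing +x) and 36 mm below the bar of the shut cap (63 mm from it).
- cap_1 (a joint): Opening of cap 1, rad: 0 shut, stop at 1.2; it opens upward and backward about its hinge. A spring pulls it shut (about 1.6 N at the bar when shut, 2.2 N wide open), so it must be held.
- bolt_2_top (a point): Centre of the top of bolt 2's brass hexagon head (22 mm over corners), 76 mm above the table when not sunk. The bolt belongs to cap 2 right behind it. z up.
- bolt_2 (a joint): How far bolt 2 has sunk, m; 0 at the start for all three. A tight bolt does not give (under 1.5 mm); exactly one of the three is loose, differently each time and not to be seen: pushed down with about 5 N it sinks until its stop at 0.006 and stays there.
- cap_2_bar (a point): Middle of the steel lifting bar of red cap 2: a round bar 10 mm thick and 28 mm long along the housing's y, its centre line 102 mm above the table when shut, on two thin legs 32 mm above the cap plate (62 x 52 x 8 mm). It can be pinched by its two ends from above, and turns between the fingers as the cap swings.
- cap_2_hinge (a point): Middle of the hinge line of cap 2 (along the housing's y), at the cap's rear edge, 66 mm above the table: 52 mm behind (housing +x) and 36 mm below the bar of the shut cap (63 mm from it).
- cap_2 (a joint): Opening of cap 2, rad: 0 shut, stop at 1.2; it opens upward and backward about its hinge. A spring pulls it shut (about 1.6 N at the bar when shut, 2.2 N wide open), so it must be held.
- bolt_3_top (a point): Centre of the top of bolt 3's brass hexagon head (22 mm over corners), 76 mm above the table when not sunk. The bolt belongs to cap 3 right behind it. z up.
- bolt_3 (a joint): How far bolt 3 has sunk, m; 0 at the start for all three. A tight bolt does not give (under 1.5 mm); exactly one of the three is loose, differently each time and not to be seen: pushed down with about 5 N it sinks until its stop at 0.006 and stays there.
- cap_3_bar (a point): Middle of the steel lifting bar of red cap 3: a round bar 10 mm thick and 28 mm long along the housing's y, its centre line 102 mm above the table when shut, on two thin legs 32 mm above the cap plate (62 x 52 x 8 mm). It can be pinched by its two ends from above, and turns between the fingers as the cap swings.
- cap_3_hinge (a point): Middle of the hinge line of cap 3 (along the housing's y), at the cap's rear edge, 66 mm above the table: 52 mm behind (housing +x) and 36 mm below the bar of the shut cap (63 mm from it).
- cap_3 (a joint): Opening of cap 3, rad: 0 shut, stop at 1.2; it opens upward and backward about its hinge. A spring pulls it shut (about 1.6 N at the bar when shut, 2.2 N wide open), so it must be held.
- spray_can: Bystander: loose spray can, 52 mm across, 170 mm tall; origin under its centre.
- solvent_bottle: Bystander: loose clear bottle with orange cap, 70 mm across, 220 mm tall; origin under its centre.
- wrench: Bystander: loose steel wrench lying on the bench, along its x; under 20 mm high.
- brush: Bystander: loose brush lying on the bench, along its x; under 30 mm high.
Not all that is in view belongs to the job. What is shaped like the part that bears basket_grip but green or pink is not meant.

How it is judged (in metres and radians):
On the way, in this order (a step that is already met when the one before it is completed fails the run):
1. the basket hangs by its bail on the hook, let go of (distance between basket_bar and hook_seat below 0.03 m and angle between basket_grip's own z axis and vertical below 0.35 rad and contact force between hook and basket above 0.8 N and contact force between each of the arm, the fingers and basket below 0.1 N), for 0.2 s.
2. the loose bolt has been tapped and has sunk (value of joint any of bolt_1, bolt_2, bolt_3 above 0.0035 m), for 0.1 s.
At the end, for the whole second after the job is handed in: The cap behind the sunken bolt (sunk over 3.5 mm) is held still by the fingers (over 0.3 N), open more than 0.7 rad; the other two caps are shut (under 0.1 rad); the basket hangs on the hook untouched by the robot, its bar within 30 mm of hook_seat and tilted under 0.35 rad (all of step 1 and ((value of joint cap_1 above 0.7 rad and value of joint bolt_1 above 0.0035 m and velocity of joint cap_1 between -0.1 and 0.1 rad/s and contact force between the fingers and cap_1 above 0.3 N and value of joint each of cap_2, cap_3 below 0.1 rad) or (value of joint cap_2 above 0.7 rad and value of joint bolt_2 above 0.0035 m and velocity of joint cap_2 between -0.1 and 0.1 rad/s and contact force between the fingers and cap_2 above 0.3 N and value of joint each of cap_1, cap_3 below 0.1 rad) or (value of joint cap_3 above 0.7 rad and value of joint bolt_3 above 0.0035 m and velocity of joint cap_3 between -0.1 and 0.1 rad/s and contact force between the fingers and cap_3 above 0.3 N and value of joint each of cap_1, cap_2 below 0.1 rad))); the arm keeps its last pose, push and grip.
It fails at once if a cap is opened (over 0.25 rad) whose bolt has not been found loose ((value of joint cap_1 above 0.25 rad and value of joint bolt_1 below 0.0025 m) or (value of joint cap_2 above 0.25 rad and value of joint bolt_2 below 0.0025 m) or (value of joint cap_3 above 0.25 rad and value of joint bolt_3 below 0.0025 m)).
It fails at once if a bystander (spray can, bottle, wrench, brush) is moved by more than 30 mm (distance of any of spray_can, solvent_bottle, wrench, brush from where it was at the start of the episode above 0.03 m).
It also fails if it takes over 61 s, if anything falls off the work surface, if the arm or the gripper's body presses on something with over 40 N, if the wrist force passes 120 N, or if a joint passes its speed limit or range.

### The arm

A 6-joint arm with a two-finger parallel gripper is mounted at the origin on the work surface. World frame = base frame: x ahead of the robot, y to its left, z up, the work surface at z = 0. Lengths are in m, angles in degrees, forces in N, time in s.
With the tool pointing down it reaches from about 0.25 to 0.725 m from the base axis. Payload 9.7 kg.
Tool frame: the origin (TCP) lies at the very end of the fingers, on their centre line; the grasp point (between the pads) lies 19 mm behind it (bot.pinch_z is the distance from the TCP to the grasp point, in m); x points along the fingers, z is the direction in which the jaws open and shut, and the axes are right-handed (so a half turn about x gives the same grasp; the last joint's range is limited). The gripper opens to 85 mm and grips with 20 to 120 N. Pads are 22 mm wide; open, the fingers measure 114 mm over their backs; the gripper's body (76 mm by 85 mm) begins 54 mm behind the grasp point. The pads swing forward as they close: fully open they stand 13 mm farther back than shut.
Start: joints at [70.015, 4.979, 10.078, 95.1, 0, 90], TCP at [0.188, 0.517, 0.203] pointing down, gripper open.
Joint ranges: [-179.16, 179.16], [-48.56, 103.87], [-65.8, 70.77], [-126.05, 130.52], [-82.76, 87.17], [-180, 180]. Speed limits (degrees/s): [127.2, 127.2, 147.25, 180, 180, 180].

### API

Orientations are given as [roll, pitch, yaw] about the fixed x, y, z axes, in that order (R = Rz(yaw) Ry(pitch) Rx(roll)).
In Python, from workcell import bot gives the robot as it stands.
- The arm moves only by the tool play_rows, never from a script. Its argument "rows" is a list of rows, each a list of 3 entries, a list of its own where there are three numbers: the shift along the tool's x, y, z in cm, then the turn about the tool's x in degrees, then the finger opening in cm, from 0 to 8.54. A call has 1 to 12 rows; each row is the pose to reach, as a shift and turn from the pose commanded when the call began, along the tool's axes at that moment; what a row does not reach only later rows make up. A row lasts 1/12 s, in which the tool goes at most 41.7 mm and 7.16 degrees, less where a joint would pass 70% of its speed; a pose out of reach is approached as far as the arm can. A call with a gripper value outside its range is refused whole. The fingers move at their own pace and stop on an object; "squeeze" is the grip in N (left out, the last holds). Time passes only in rows, so rows that repeat a pose let the fingers close. It gives the time, the measured TCP pose, the force and the opening at its end, in the units of the state.
- bot.get_obs(): the state, without advancing time (a new reading comes with each control period).
- bot.camera(name): name is "side" or "top"; returns (picture, depth): 480x640x3 uint8, blue, green, red; 480x640 float32, m along the optical axis (not along the pixel's ray), 0 where there is no reading.
- bot.camera_model(name): a dict with "fx", "fy", "cx", "cy" (pixels), "origin" and "attitude" of the camera in the world. Camera axes: x right, y down, z forward; pixel columns grow to the right and rows downward; lengths in m; the calibration is good to about 2 mm. A picture is of the moment at which its call begins. camera_model takes no time and is no camera call.
- bot.job_done(): hands the job in, once; it reports no verdict.
The state is a dict: "time": time; "q": joint angles; "qd": joint speeds; "joint_efforts": joint torques, N m; "ee_pos": TCP position; "tcp_rot": TCP orientation; "wrist_force": force on the tool from outside, world axes, zero at the start; "torque": the same for the moment, N m; "opening": finger opening in m.
Only numpy, scipy, OpenCV 4.12 (cv2) and the standard library are available. Lean on these libraries where they do the work, as an engineer would, in place of code of your own. Each camera call takes 0.05 s, during which the arm holds its last target.

## Working session

There is one attempt and no reset: what is moved stays moved. The work goes in short steps, Python scripts to look and compute and a tool call to move; the robot and the scene stay as the last step left them, time stands still between calls to the robot, and variables do not carry over. Pictures are saved under pics/ and viewed, and the job is handed in when it is done.

Besides the shell and the picture viewer there is one more tool, called after "Request:" as a command line: name --argument value ..., lists and objects as JSON in quotes. play_rows: Moves the arm, as the interface text tells. Its arguments: {"type":"object","properties":{"rows":{"type":"array"},"squeeze":{"type":"number"}},"required":["rows"]}

```bash
ls; mkdir -p pics; python3 - <<'E'
from workcell import bot
import cv2,numpy as np
for n in ["side","top"]:
    p,d=bot.camera(n); cv2.imwrite(f"pics/{n}0.png",p); np.save(f"{n}0.npy",d); np.save(f"{n}0p.npy",p)
    print(n,bot.camera_model(n))
print(bot.get_obs(), bot.pinch_z)
E
```

```text
pics
side {'fx': 479.9076796149038, 'fy': 479.9076796149038, 'cx': 314.10838659790176, 'cy': 232.78573412929802, 'origin': array([ 0.45714423, -0.85555866,  0.79970896]), 'attitude': array([-129.26708588,   -0.70200632,   -0.48827882])}
top {'fx': 524.9406154865388, 'fy': 524.9406154865388, 'cx': 318.49750865833516, 'cy': 246.03491572441882, 'origin': array([ 0.30774424, -0.05139221,  1.1126163 ]), 'attitude': array([-169.30281796,   -0.75405901,  -88.45556299])}
{'time': 0.1, 'q': array([7.00173864e+01, 5.00944668e+00, 1.00383304e+01, 9.50979926e+01,
       7.53425435e-05, 9.00010769e+01]), 'qd': array([ 0.05042504, -0.11140111,  0.14555407,  0.1027185 ,  0.05981472,
        0.01309177]), 'joint_efforts': array([-4.04023094e-04, -5.21562552e+01,  4.65654051e+01,  1.60191930e-02,
       -1.51627472e-05,  4.43460863e-06]), 'ee_pos': array([0.18787535, 0.51667225, 0.20283365]), 'tcp_rot': array([ 179.9386131 ,   89.93089108, -110.04507747]), 'wrist_force': array([ 0.03959992, -0.23852203,  0.31862943]), 'torque': array([-0.00797944, -0.03752522,  0.02001786]), 'opening': 0.08555555920420528} 0.0187
```

View pics/side0.png

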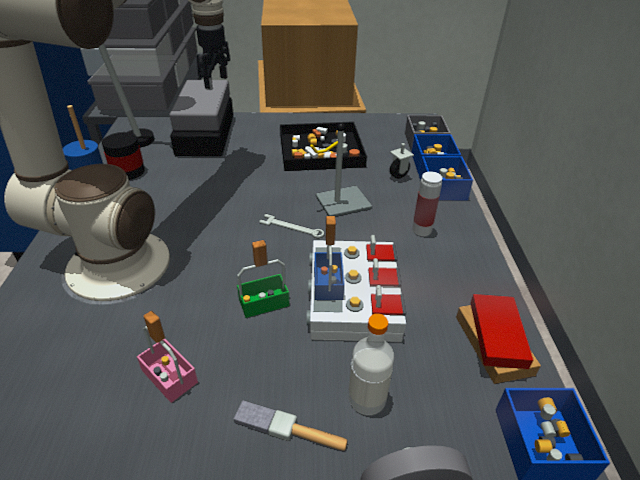

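View pics/top0.png

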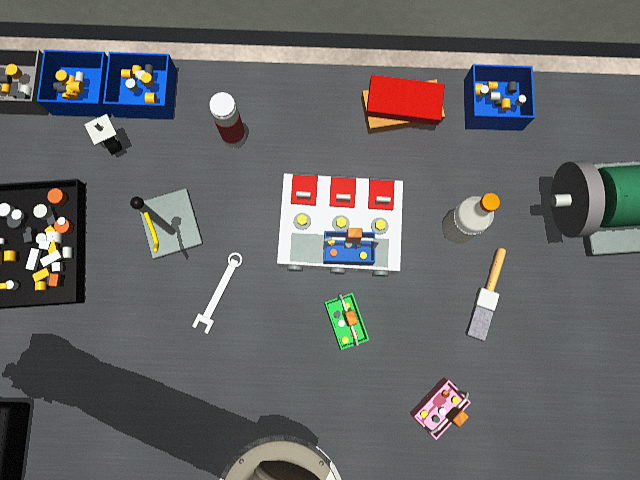

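```bash
cat > h.py <<'E'
import numpy as np,cv2
from workcell import bot
from scipy.spatial.transform import Rotation as R
def cloud(n,d):
    m=bot.camera_model(n); v,u=np.mgrid[0:480,0:640]
    P=np.stack([(u-m['cx'])/m['fx']*d,(v-m['cy'])/m['fy']*d,d],-1)
    Q=P@R.from_euler('xyz',m['attitude'],degrees=True).as_matrix().T+m['origin']
    Q[d==0]=np.nan
    return Q
def shot(n,tag):
    p,d=bot.camera(n); cv2.imwrite(f"pics/{tag}.png",p); return p,cloud(n,d)
def ray(n,uv,z):
    m=bot.camera_model(n)
    r=np.array([(uv[0]-m['cx'])/m['fx'],(uv[1]-m['cy'])/m['fy'],1])
    r=R.from_euler('xyz',m['attitude'],degrees=True).apply(r)
    return m['origin']+r*(z-m['origin'][2])/r[2]
E
python3 - <<'E'
from h import *
np.set_printoptions(precision=4,suppress=True)
C={};H={};P={}
for n in["side","top"]:
    P[n]=np.load(n+"0p.npy");C[n]=cloud(n,np.load(n+"0.npy"));H[n]=cv2.cvtColor(P[n],cv2.COLOR_BGR2HSV)
T=C["top"]
print("table",np.nanmedian(T[380:420,250:300,2]), "deck",[T[a,b] for a,b in[(183,290),(183,397),(250,290)]])
# white deck
for n in C:
    Q=C[n];h=H[n]
    near=(Q[...,0]>.25)&(Q[...,0]<.62)&(abs(Q[...,1])<.25)
    def rep(name,mask):
        k,lab,st,ce=cv2.connectedComponentsWithStats(mask.astype(np.uint8))
        for i in range(1,k):
            if st[i,4]>=12:
                q=Q[lab==i]; print(n,name,st[i],ce[i],"med",np.nanmedian(q,0),"min",np.nanpercentile(q,3,axis=0),"max",np.nanpercentile(q,97,axis=0))
    red=((h[...,0]<6)|(h[...,0]>174))&(h[...,1]>150)&(h[...,2]>80)
    rep("red",red&near&(Q[...,2]<.12))
    yel=(h[...,0]>20)&(h[...,0]<34)&(h[...,1]>100)&(h[...,2]>80)
    rep("yel",yel&near)
    rep("hook",yel&(Q[...,1]>.2)&(Q[...,1]<.45)&(Q[...,2]>.12))
    wood=(h[...,0]>5)&(h[...,0]<20)&(h[...,1]>100)
    rep("wood",wood&near&(Q[...,2]>.1))
    deck=near&(abs(Q[...,2]-.06)<.006)
    q=Q[deck]; print(n,"deck",len(q),cv2.minAreaRect((q[:,:2]*1000).astype(np.float32)))
    blue=(h[...,0]>100)&(h[...,0]<125)&(h[...,1]>120)&near
    rep("blue",blue)
E
python3 - <<'E'
import cv2
a=cv2.imread('pics/top0.png');b=cv2.imread('pics/side0.png')
cv2.imwrite('pics/z1.png',cv2.resize(a[165:285,110:410],None,fx=2.6,fy=2.6))
cv2.imwrite('pics/z2.png',cv2.resize(b[120:345,230:460],None,fx=2.6,fy=2.6))
E
```

```text
table -0.00130479331814648 deck [array([0.6402, 0.0034, 0.056 ]), array([ 0.6463, -0.2207,  0.0588]), array([ 0.4973, -0.002 ,  0.058 ])]
side red [367 245  13  15 118] [372.0932 252.9576] med [ 0.6026 -0.0381  0.0697] min [ 0.5943 -0.052   0.0657] max [ 0.6191 -0.0091  0.0726]
side red [369 268  15  16 144] [375.6389 276.6111] med [ 0.606  -0.1132  0.0696] min [ 0.5921 -0.1309  0.0668] max [ 0.6195 -0.0852  0.0722]
side red [371 295  18  19 210] [379.4476 305.0762] med [ 0.6074 -0.1959  0.0697] min [ 0.5894 -0.2133  0.0668] max [ 0.6188 -0.1678  0.0724]
side yel [311 141  27  12  84] [324.0952 147.8571] med [0.5009 0.2378 0.1875] min [0.4683 0.2237 0.1781] max [0.5315 0.2481 0.2027]
side yel [348 246   8   5  33] [351.6061 248.2424] med [ 0.5596 -0.0255  0.0764] min [ 0.5511 -0.0324  0.0735] max [ 0.5668 -0.0196  0.0784]
side yel [349 270   9   5  35] [353.2    272.0857] med [ 0.557  -0.1049  0.0759] min [ 0.55   -0.111   0.0743] max [ 0.5649 -0.0963  0.0781]
side yel [243 295   7   5  23] [246.087 296.913] med [ 0.3223 -0.1208  0.0146] min [ 0.3135 -0.1352  0.0047] max [ 0.3289 -0.
[... 3304 characters left out ...]
 [ 0.3696 -0.111   0.1756]
top deck 6620 ((558.566162109375, -20.78338623046875), (451.2757568359375, 316.08392333984375), 60.082679748535156)
top blue [324 231  23   8  61] [331.8197 232.8525] med [ 0.5276 -0.0814  0.103 ] min [ 0.5175 -0.1095  0.0616] max [ 0.5388 -0.0697  0.107 ]
top blue [363 232  12   7  29] [369.4138 233.2414] med [ 0.5279 -0.1599  0.1037] min [ 0.5193 -0.1681  0.1001] max [ 0.53   -0.1464  0.107 ]
top blue [324 240  51  23 760] [348.4421 252.2395] med [ 0.4947 -0.1185  0.0623] min [ 0.4706 -0.1664  0.0581] max [ 0.5167 -0.0727  0.1063]
top blue [330 263  14   1  14] [336.5 263. ] med [ 0.4698 -0.0964  0.0808] min [ 0.4691 -0.1086  0.0762] max [ 0.4703 -0.0843  0.084 ]
```

View pics/z1.png

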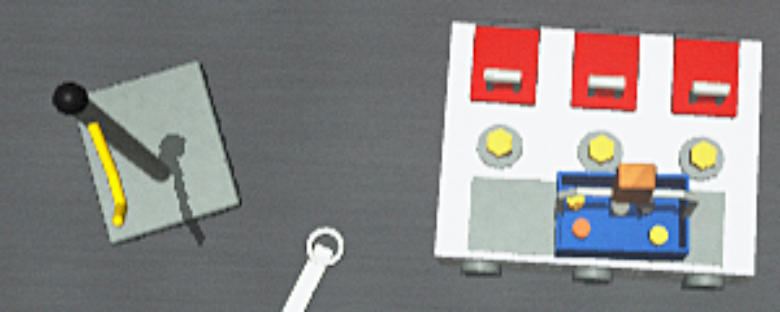

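View pics/z2.png

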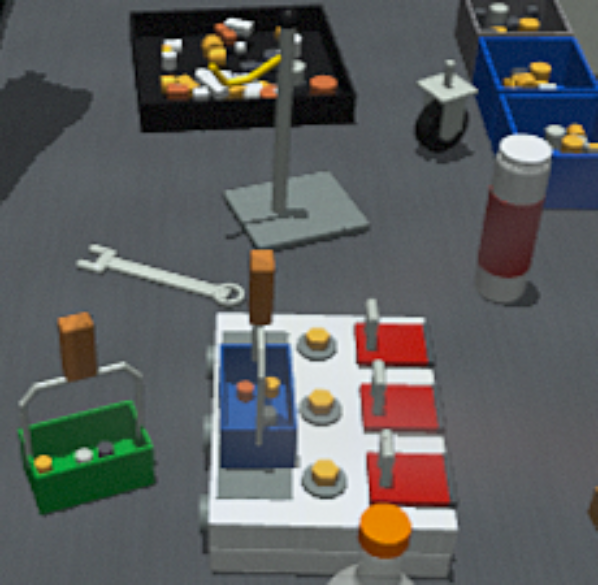

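```bash
cat >> h.py <<'E'
np.set_printoptions(precision=4,suppress=True)
def go(pos,jaw=None,frm=None):
    """shift (cm, tool axes) and turn (deg) to TCP pos with jaw axis at world angle jaw (deg, mod 180)"""
    o=bot.get_obs(); M=R.from_euler('xyz',o['tcp_rot'],degrees=True).as_matrix()
    s=M.T@(np.array(pos)-o['ee_pos'])*100
    t=0
    if jaw is not None:
        a=np.radians(jaw); v=M.T@np.array([np.cos(a),np.sin(a),0])
        t=np.degrees(np.arctan2(-v[1],v[2])); t=(t+90)%180-90
    print("shift",s,"turn",t,"| q6",o['q'][5],"toolaxes",M[:,1],M[:,2],"ee",o['ee_pos'],"F",o['wrist_force'],"op",o['opening'],"t",o['time'])
E
python3 - <<'E'
from h import *
C={};H={}
for n in["side","top"]:
    p=np.load(n+"0p.npy");C[n]=cloud(n,np.load(n+"0.npy"));H[n]=cv2.cvtColor(p,cv2.COLOR_BGR2HSV)
for n in C:
    Q=C[n];h=H[n]
    near=(Q[...,0]>.25)&(Q[...,0]<.62)&(Q[...,1]<.05)&(Q[...,1]>-.25)
    q=Q[near&(Q[...,0]>.45)&(Q[...,2]>.228)&(Q[...,2]<.24)]
    print(n,"gripTop",len(q),q.mean(0),cv2.minAreaRect((q[:,:2]*1000).astype(np.float32)))
    b=Q[near&(Q[...,0]>.46)&(Q[...,0]<.53)&(Q[...,2]>.15)&(Q[...,2]<.181)&(h[...,1]<80)]
    if len(b)>5:
        l=cv2.fitLine(b[:,:2].astype(np.float32),cv2.DIST_HUBER,0,.001,.001).ravel();print(n,"bar",len(b),b.mean(0),l,np.degrees(np.arctan2(l[1],l[0])))
    rim=Q[(h[...,0]>100)&(h[...,0]<125)&near&(abs(Q[...,2]-.105)<.004)]
    print(n,"rim",len(rim),cv2.minAreaRect((rim[:,:2]*1000).astype(np.float32)))
    y=(h[...,0]>20)&(h[...,0]<34)&(h[...,1]>100)&(Q[...,1]>.2)&(Q[...,1]<.3)&(Q[...,2]>.17)&(Q[...,2]<.22)&(Q[...,0]>.45)&(Q[...,0]<.55)
    b=Q[y]; l=cv2.fitLine(b[:,:2].astype(np.float32),cv2.DIST_HUBER,0,.001,.001).ravel();print(n,"hook",len(b),l,np.degrees(np.arctan2(l[1],l[0])))
    i=np.argsort(b[:,0]); print(b[i][::max(1,len(b)//14)])
    po=Q[(Q[...,1]>.2)&(Q[...,1]<.35)&(Q[...,0]>.5)&(Q[...,0]<.6)&(Q[...,2]>.05)]
    for z0,z1 in[(.05,.1),(.1,.15),(.15,.2),(.2,.24),(.24,.3)]:
        s=po[(po[:,2]>z0)&(po[:,2]<z1)]
        if len(s): print("post",z0,len(s),np.median(s,0),s[:,2].max())
    f=Q[(Q[...,1]>.15)&(Q[...,1]<.4)&(Q[...,0]>.42)&(Q[...,0]<.65)&(Q[...,2]>.004)&(Q[...,2]<.02)]
    print("foot",len(f),f.mean(0),cv2.minAreaRect((f[:,:2]*1000).astype(np.float32)))
    br=Q[near2] if 0 else Q[(Q[...,0]>.55)&(Q[...,0]<.66)&(Q[...,1]<.05)&(Q[...,1]>-.25)&(Q[...,2]>.098)&(Q[...,2]<.112)]
    for c in(-.027,-.107,-.187):
        s=br[abs(br[:,1]-c)<.03]; print("capbar",len(s),np.median(s,0),s.min(0) if len(s) else 0,s.max(0) if len(s) else 0)
go([.5,-.12,.29],88)
E
```

```text
side gripTop 86 [ 0.5024 -0.1241  0.2329] ((502.011962890625, -122.62533569335938), (26.494905471801758, 17.52678108215332), 87.76139068603516)
side bar 61 [ 0.5025 -0.1564  0.1705] [ 0.0085 -1.      0.5022 -0.1555] -89.51134
side rim 214 ((465.5018615722656, -95.97587585449219), (165.42715454101562, 286.18377685546875), 88.0818099975586)
side hook 95 [0.935  0.3546 0.4999 0.237 ] 20.766047
[[0.4658 0.2229 0.2043]
 [0.4684 0.2248 0.1947]
 [0.4735 0.2274 0.1961]
 [0.4762 0.2275 0.1875]
 [0.4814 0.2276 0.1816]
 [0.4866 0.2333 0.1813]
 [0.4917 0.2333 0.1843]
 [0.4969 0.2344 0.1808]
 [0.5021 0.2381 0.1816]
 [0.5072 0.2372 0.1851]
 [0.5124 0.2415 0.1886]
 [0.515  0.2459 0.1919]
 [0.5199 0.2415 0.1944]
 [0.5229 0.252  0.1944]
 [0.5275 0.2417 0.1972]
 [0.5304 0.25   0.1985]]
post 0.05 87 [0.5404 0.2475 0.075 ] 0.0999333902297096
post 0.1 99 [0.5404 0.2481 0.1257] 0.1499222403888374
post 0.15 145 [0.5368 0.247  0.1823] 0.19964909169720813
post 0.2 91 [0.5399 0.2471 0.2198] 0.2398701199517379
post 0.24 40 [0.5408 0.2492 0.2458] 0.25139172314439484
foot 1089 [0.5599 0.2532 0.0115] ((531.546203
[... 1314 characters left out ...]
0.2399651120936066
post 0.24 128 [0.5368 0.2526 0.2467] 0.25282116907553975
foot 2604 [0.5546 0.2547 0.0107] ((535.5538940429688, 274.78265380859375), (247.38612365722656, 228.34799194335938), 89.8145523071289)
capbar 69 [ 0.6027 -0.0257  0.1045] [ 0.5986 -0.0397  0.0993] [ 0.608  -0.0118  0.1085]
capbar 72 [ 0.5995 -0.1056  0.1042] [ 0.5954 -0.1195  0.0991] [ 0.606  -0.0916  0.1102]
capbar 73 [ 0.597  -0.1851  0.1045] [ 0.5919 -0.1998  0.0995] [ 0.6026 -0.1714  0.1115]
shift [ -8.6574 -51.0916 -49.1774] turn -17.98370284646245 | q6 90.00107693954148 toolaxes [-0.9398  0.3418  0.    ] [ 0.3418  0.9398 -0.0012] ee [0.1879 0.5167 0.2028] F [ 0.0396 -0.2385  0.3186] op 0.08555555920420528 t 0.1
```

Request:
play_rows --rows '[[[-8,0,0],0,6],[[-9.7,-3,-3],0,6],[[-9.7,-6,-6],-4,6],[[-9.7,-9,-9],-8,6],[[-9.7,-12,-12],-12,6],[[-9.7,-15,-15],-16,6],[[-9.7,-18,-18],-20,6],[[-9.7,-21,-21],-20,6],[[-9.7,-24,-24],-20,6],[[-9.7,-27,-27],-20,6],[[-9.7,-30,-29],-20,6],[[-9.7,-33,-32],-20,6]]'

```text
time: 1.1
ee_pos: [0.3797, 0.12, 0.3004]
tcp_rot: [-66.2, 90.0, 23.9]
wrist_force: [1.6, 0.7, -0.5]
opening: 0.0599
```

```bash
python3 -c "
from h import *
go([.501,-.121,.26],90)"
```

```text
shift [  4.0428 -12.1203 -24.1101] turn 0.028884740644031126 | q6 17.513812123932585 toolaxes [-1.     -0.0005 -0.0004] [-0.0005  1.      0.0002] ee [0.3797 0.12   0.3004] F [ 1.6162  0.7353 -0.5487] op 0.05986587587477598 t 1.1
```

Request:
play_rows --rows '[[[0,-2,-3.5],0,6],[[0.5,-4,-7],0,6],[[1,-6,-10.5],0,6],[[2,-8,-14],0,6],[[3,-9.5,-17.5],0,6],[[4,-10.5,-20],0,6],[[4,-11.2,-22.4],0,6],[[4,-11.2,-22.4],0,6],[[4,-11.2,-22.4],0,6]]'

```text
time: 1.85
ee_pos: [0.4911, -0.103, 0.2596]
tcp_rot: [75.5, 89.9, 165.4]
wrist_force: [-0.5, -0.0, 0.9]
opening: 0.0601
```

```bash
python3 -c "
from h import *
go([.501,-.121,.191],90)
shot('side','s1');shot('top','t1')
import cv2
a=cv2.imread('pics/s1.png')[150:330,220:440];cv2.imwrite('pics/s1z.png',cv2.resize(a,None,fx=3,fy=3))"
```

```text
shift [ 6.8611 -1.007  -1.803 ] turn -0.12040095727654432 | q6 -11.725923404604696 toolaxes [-1.      0.0021  0.0018] [0.0021 1.     0.0005] ee [ 0.4911 -0.103   0.2596] F [-0.4583 -0.0048  0.8898] op 0.060118482614562666 t 1.85
```

View pics/s1z.png

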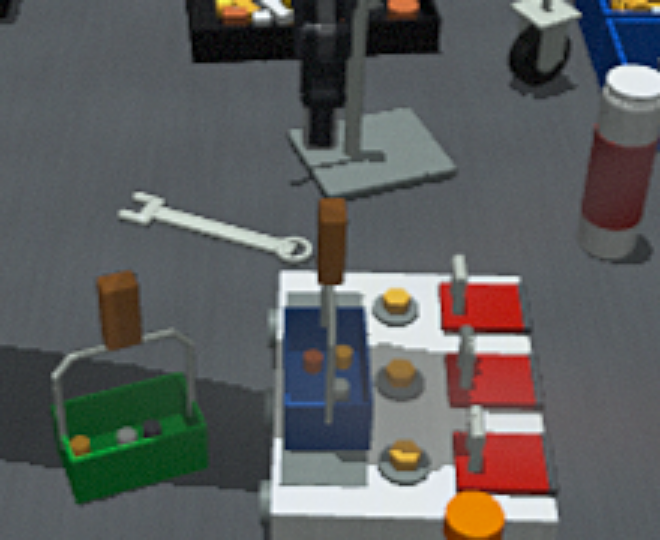

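Request:
play_rows --rows '[[[0,-1.0,-1.8],0,6],[[0,-1.0,-1.8],0,6],[[2,-1.0,-1.8],0,6],[[4,-1.0,-1.8],0,6],[[6,-1.0,-1.8],0,6],[[6.9,-1.0,-1.8],0,6],[[6.9,-1.0,-1.8],0,6]]'

```text
time: 2.53
ee_pos: [0.5003, -0.1188, 0.1898]
tcp_rot: [74.1, 89.8, 164.2]
wrist_force: [0.1, -0.0, 0.4]
opening: 0.06
```

```bash
python3 -c "
from h import *
go([.501,-.121,.191],90)
shot('side','s2');shot('top','t2')
import cv2
a=cv2.imread('pics/s2.png')[150:330,220:440];b=cv2.imread('pics/t2.png')[150:330,270:490];cv2.imwrite('pics/s2z.png',cv2.resize(np.hstack([a,b]),None,fx=1.8,fy=1.8))"
```

```text
shift [-0.1171 -0.0729 -0.2174] turn 0.08414627518619966 | q6 -13.449840445508503 toolaxes [-1.     -0.0015  0.0027] [-0.0015  1.      0.0008] ee [ 0.5003 -0.1188  0.1898] F [ 0.1175 -0.0025  0.3561] op 0.060026638479423765 t 2.5333
```

View pics/s2z.png

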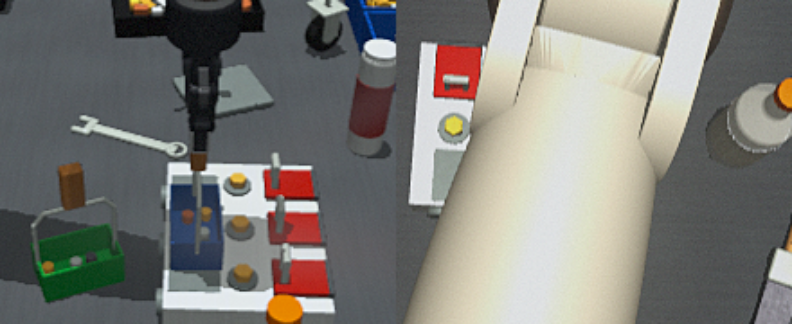

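Request:
play_rows --rows '[[[0,0,-0.2],0,4],[[0,0,-0.2],0,3],[[0,0,-0.2],0,2],[[0,0,-0.2],0,1.5],[[0,0,-0.2],0,1.5],[[0,0,-0.2],0,1.5],[[0,0,-0.2],0,1.5],[[-0.5,0,-0.2],0,1.5],[[-1,0,-0.2],0,1.5],[[-1,0,-0.2],0,1.5]]' --squeeze 45

```text
time: 3.47
ee_pos: [0.5015, -0.1221, 0.2025]
tcp_rot: [-111.5, 90.0, -21.5]
wrist_force: [-0.4, 0.8, -3.0]
opening: 0.025
```

```bash
python3 -c "
from h import *
go([.490,.2365,.26],110)
shot('side','s3')
import cv2
a=cv2.imread('pics/s3.png')[150:330,220:440];cv2.imwrite('pics/s3z.png',cv2.resize(a,None,fx=3,fy=3))"
```

```text
shift [-5.7632  1.1386 35.8623] turn -19.992152519827812 | q6 -13.692192187256877 toolaxes [-1.     -0.0001 -0.0008] [-0.0001  1.     -0.0003] ee [ 0.5015 -0.1221  0.2025] F [-0.443   0.8327 -3.0233] op 0.02495090043202153 t 3.4667
```

View pics/s3z.png

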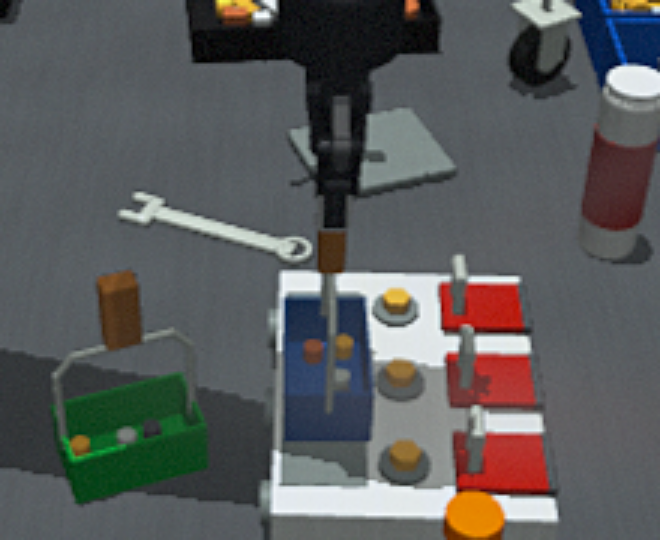

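Request:
play_rows --rows '[[[-1.5,0,0],0,1.5],[[-3,0,0],0,1.5],[[-4.3,0,0.5],0,1.5],[[-4.3,0.6,2],-1,1.5],[[-4.3,1.4,4],-3,1.5],[[-4.3,2.4,6.5],-5,1.5],[[-4.3,3.4,9],-7,1.5],[[-4.3,4.4,11.5],-9,1.5],[[-4.3,5.4,14],-11,1.5],[[-4.3,6.2,16],-13,1.5],[[-4.3,6.8,17.5],-14,1.5],[[-4.3,7,18],-14,1.5]]'

```text
time: 4.52
ee_pos: [0.4304, 0.0596, 0.2445]
tcp_rot: [7.4, 90.0, 111.6]
wrist_force: [0.6, 0.0, -2.4]
opening: 0.025
```

```bash
python3 -c "
from h import *
go([.377,.1955,.245],110)"
```

```text
shift [-0.0418  1.8496 14.4825] turn -5.829276320069113 | q6 -6.302945217948225 toolaxes [-0.9696 -0.2448  0.0001] [-0.2448  0.9696  0.0004] ee [0.4304 0.0596 0.2445] F [ 0.5754  0.0379 -2.4403] op 0.025048243529337027 t 4.5167
```

Request:
play_rows --rows '[[[0,0.3,1.5],-1,1.5],[[0,0.5,4],-2,1.5],[[0,0.8,6.5],-3,1.5],[[0,1.1,9],-4,1.5],[[0,1.4,11.5],-5,1.5],[[0,1.7,13.5],-5.8,1.5],[[0,1.85,14.5],-5.8,1.5],[[0,1.85,14.5],-5.8,1.5],[[0,1.85,14.5],-5.8,1.5]]'

```text
time: 5.27
ee_pos: [0.3784, 0.194, 0.2443]
tcp_rot: [156.6, 90.0, -93.6]
wrist_force: [-0.5, -0.5, -2.2]
opening: 0.0246
```

```bash
python3 - <<'E'
from h import *
go([.490,.2365,.245],110)
shot('top','t4');p,Q=shot('side','s4')
a=cv2.imread('pics/s4.png')[60:240,220:440];b=cv2.imread('pics/t4.png')[120:330,60:320];b=cv2.resize(b,(240,180));cv2.imwrite('pics/s4z.png',cv2.resize(np.hstack([a,b]),None,fx=1.7,fy=1.7))
E
```

```text
shift [ -0.0686 -11.9453   0.2131] turn -0.16817863934738853 | q6 7.331472484072551 toolaxes [-0.9407 -0.3393  0.0002] [-0.3393  0.9407 -0.0005] ee [0.3784 0.194  0.2443] F [-0.5442 -0.4914 -2.2257] op 0.024574745026252145 t 5.2667
```

View pics/s4z.png

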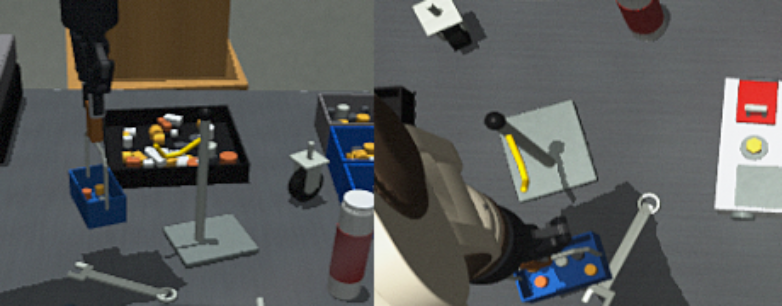

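```bash
python3 - <<'E'
from h import *
for n in('side','top'):
    p,Q=shot(n,n+'5'); h=cv2.cvtColor(p,cv2.COLOR_BGR2HSV)
    bl=(h[...,0]>100)&(h[...,0]<125)&(h[...,1]>120)&(abs(Q[...,0]-.37)<.09)&(abs(Q[...,1]-.19)<.09)&(Q[...,2]>.05)
    q=Q[bl];top=q[:,2]>np.percentile(q[:,2],97)-.004; r=q[top]
    print(n,len(q),np.percentile(q,[2,50,98],axis=0),cv2.minAreaRect((r[:,:2]*1000).astype(np.float32)))
    w=(h[...,0]>5)&(h[...,0]<20)&(h[...,1]>100)&(abs(Q[...,0]-.37)<.05)&(abs(Q[...,1]-.19)<.05)&(Q[...,2]>.19)
    print("wood",w.sum(),np.percentile(Q[w],[2,50,98],axis=0))
    b=(h[...,1]<70)&(abs(Q[...,0]-.378)<.06)&(abs(Q[...,1]-.194)<.06)&(Q[...,2]>.15)&(Q[...,2]<.236)&(h[...,2]>90)
    print("bail",b.sum(),np.percentile(Q[b],[2,50,98],axis=0))
E
```

```text
side 903 [[0.339  0.1382 0.1138]
 [0.3787 0.1718 0.1409]
 [0.4187 0.2459 0.4269]] ((378.8227233886719, 169.01963806152344), (25.904640197753906, 70.57563781738281), 88.08143615722656)
wood 262 [[0.3298 0.1472 0.2321]
 [0.3811 0.1821 0.2753]
 [0.4172 0.2234 0.5481]]
bail 40 [[0.3825 0.1441 0.1563]
 [0.3914 0.1584 0.2238]
 [0.4017 0.1973 0.2305]]
top 1245 [[0.3371 0.1411 0.1107]
 [0.3693 0.1888 0.116 ]
 [0.417  0.2419 0.2063]] ((372.189453125, 190.76766967773438), (61.86554718017578, 108.91021728515625), 28.794626235961914)
wood 533 [[0.3479 0.1403 0.2414]
 [0.4053 0.1476 0.724 ]
 [0.4192 0.1976 0.7442]]
bail 74 [[0.3619 0.1475 0.1893]
 [0.388  0.167  0.2274]
 [0.395  0.2254 0.2314]]
```

Request:
play_rows --rows '[[[0,-1,0.2],0,1.5],[[0,-2.2,0.2],0,1.5],[[0,-3.4,0.2],0,1.5],[[0,-4.6,0.2],0,1.5],[[0,-5.8,0.2],0,1.5],[[0,-7,0.2],0,1.5],[[0,-8.2,0.2],0,1.5],[[0,-9.4,0.2],0,1.5],[[0,-10.6,0.2],0,1.5],[[0,-11.4,0.2],0,1.5],[[0,-11.9,0.2],0,1.5],[[0,-11.9,0.2],0,1.5]]'

```text
time: 6.47
ee_pos: [0.4904, 0.2365, 0.2438]
tcp_rot: [98.8, 90.0, -151.4]
wrist_force: [-0.1, -0.5, -1.2]
opening: 0.0247
```

```bash
python3 - <<'E'
from h import *
go([.490,.2365,.203],110)
shot('top','t6');p,Q=shot('side','s6')
a=cv2.imread('pics/s6.png')[60:240,220:440];b=cv2.imread('pics/t6.png')[120:330,60:320];b=cv2.resize(b,(240,180));cv2.imwrite('pics/s6z.png',cv2.resize(np.hstack([a,b]),None,fx=1.7,fy=1.7))
E
```

```text
shift [4.0797 0.029  0.0173] turn -0.21865222964584063 | q6 5.963227940773874 toolaxes [-0.941  -0.3384  0.0008] [-0.3384  0.941  -0.0001] ee [0.4904 0.2365 0.2438] F [-0.0521 -0.5321 -1.2301] op 0.024727870639080926 t 6.4667
```

View pics/s6z.png

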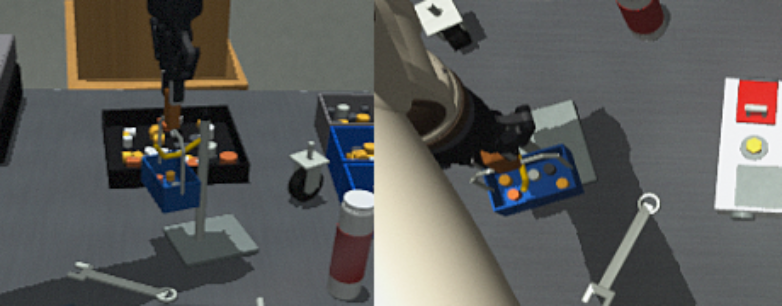

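Request:
play_rows --rows '[[[0.7,0,0],0,1.5],[[1.5,0,0],0,1.5],[[2.3,0,0],0,1.5],[[3.0,0,0],0,1.5],[[3.6,0,0],0,1.5],[[3.6,0,0],0,1.5]]'

```text
time: 7.07
ee_pos: [0.4888, 0.2361, 0.2068]
tcp_rot: [95.6, 89.9, -154.6]
wrist_force: [-0.5, 0.3, -2.9]
opening: 0.0247
```

```bash
python3 - <<'E'
from h import *
go([.490,.2365,.203],110)
shot('top','t7');p,Q=shot('side','s7')
a=p[90:210,260:380];cv2.imwrite('pics/s7z.png',cv2.resize(a,None,fx=4.5,fy=4.5,interpolation=2))
E
```

```text
shift [ 0.3755 -0.1267 -0.0047] turn -0.1856986557914695 | q6 5.968453484984837 toolaxes [-0.9408 -0.339   0.0021] [-0.339   0.9408 -0.0002] ee [0.4888 0.2361 0.2068] F [-0.4886  0.3    -2.947 ] op 0.0247123610058284 t 7.0667
```

View pics/s7z.png

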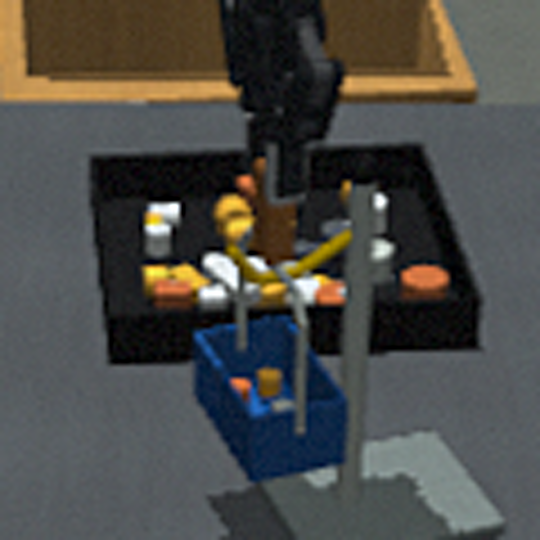

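Bar sits centred in the hook's level part, a few mm above it. Lower the rest until force appears.

Request:
play_rows --rows '[[[0.2,-0.1,0],0,1.5],[[0.35,-0.1,0],0,1.5],[[0.45,-0.1,0],0,1.5],[[0.45,-0.1,0],0,1.5]]'

```text
time: 7.5
ee_pos: [0.4906, 0.2368, 0.2042]
tcp_rot: [-85.6, 90.0, 24.2]
wrist_force: [-0.9, 0.4, 0.2]
opening: 0.0246
```

Request:
play_rows --rows '[[[0,0,0],0,2.8],[[0,0,0],0,3.5],[[0,0,0],0,4.5],[[0,0,0],0,5.5],[[0,0,0],0,5.5],[[0,0,0],0,5.5]]'

```text
time: 8.0
ee_pos: [0.4904, 0.2367, 0.204]
tcp_rot: [-90.0, 90.0, 19.8]
wrist_force: [0.7, 1.3, -0.5]
opening: 0.0553
```

```bash
python3 - <<'E'
from h import *
go([.490,.2365,.203],110)
p,Q=shot('side','s8')
a=p[90:210,260:380];cv2.imwrite('pics/s8z.png',cv2.resize(a,None,fx=4.5,fy=4.5,interpolation=2))
E
```

```text
shift [ 0.1039  0.0436 -0.0105] turn -0.18354175468996914 | q6 5.954441964566543 toolaxes [-0.9408 -0.339  -0.0001] [-0.339   0.9408 -0.    ] ee [0.4904 0.2367 0.204 ] F [ 0.7253  1.2873 -0.5449] op 0.055309769490141436 t 8.0
```

View pics/s8z.png

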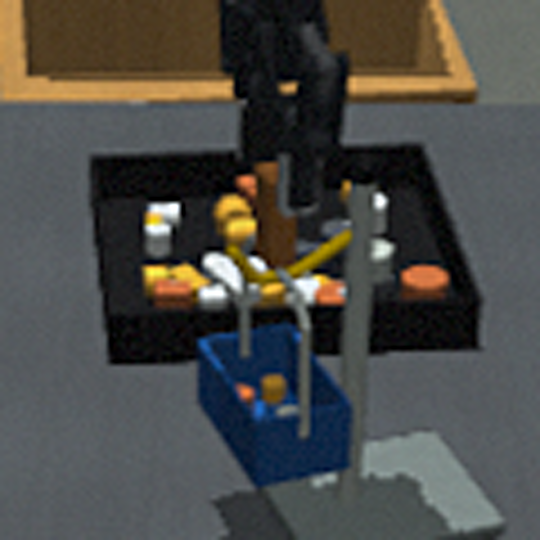

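Request:
play_rows --rows '[[[-1,0,0],0,5.5],[[-3,0,0],0,5.5],[[-5.5,0,0],0,5.5],[[-8,0,0],0,5.5],[[-10,0,0],0,5.5],[[-10,0,0],0,5.5]]'

```text
time: 8.55
ee_pos: [0.4909, 0.237, 0.3089]
tcp_rot: [-84.0, 89.7, 25.8]
wrist_force: [0.5, -0.1, 0.8]
opening: 0.0544
```

```bash
python3 - <<'E'
from h import *
go([.558,-.025,.12],88.2)
p,Q=shot('side','s9')
a=p[90:210,260:380];cv2.imwrite('pics/s9z.png',cv2.resize(a,None,fx=4.5,fy=4.5,interpolation=2))
E
```

```text
shift [ 18.8563   2.6852 -26.9379] turn 21.615322960851174 | q6 5.957350603497609 toolaxes [-0.9408 -0.339  -0.006 ] [-0.339   0.9408  0.0006] ee [0.4909 0.237  0.3089] F [ 0.5416 -0.0928  0.7564] op 0.054425001939603125 t 8.55
```

View pics/s9z.png

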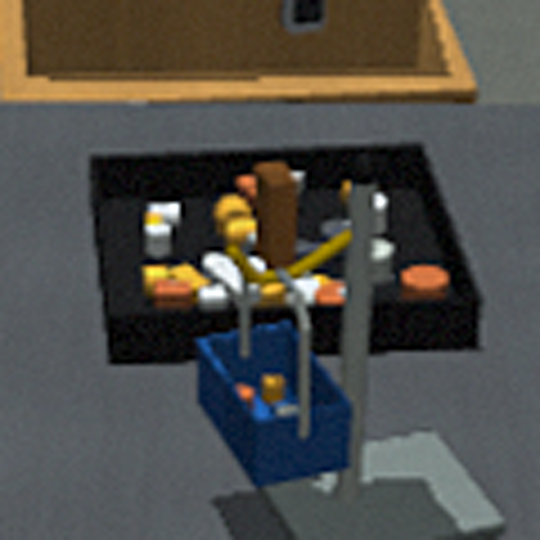

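Request:
play_rows --rows '[[[0,0.3,-3],2,4],[[0,0.6,-6],5,3],[[0,0.9,-9],8,2],[[0,1.2,-12],11,1],[[3,1.5,-15],14,0],[[6,1.8,-18],17,0],[[9,2.1,-21],20,0],[[12,2.4,-24],21.6,0],[[14,2.6,-26],21.6,0],[[16,2.7,-26.9],21.6,0],[[17,2.7,-26.9],21.6,0],[[17,2.7,-26.9],21.6,0]]'

```text
time: 9.6
ee_pos: [0.5546, -0.0256, 0.1311]
tcp_rot: [87.0, 89.7, 175.2]
wrist_force: [-0.0, -0.3, 0.1]
opening: -0.0002
```

```bash
python3 - <<'E'
from h import *
go([.558,-.025,.09],88.2)
E
```

```text
shift [ 4.105  -0.3549  0.0707] turn -0.04862170470437377 | q6 -0.8006875150136685 toolaxes [-0.9995  0.0323  0.0047] [0.0323 0.9995 0.0002] ee [ 0.5546 -0.0256  0.1311] F [-0.0259 -0.3097  0.1424] op -0.00016861022738473946 t 9.6
```

Request:
play_rows --rows '[[[2,-0.3,0],0,0],[[4,-0.3,0],0,0],[[4.9,-0.3,0],0,0],[[5.2,-0.3,0],0,0],[[5.4,-0.3,0],0,0],[[5.6,-0.3,0],0,0],[[5.7,-0.3,0],0,0],[[5.7,-0.3,0],0,0],[[5.7,-0.3,0],0,0]]'

```text
time: 10.35
ee_pos: [0.5594, -0.0255, 0.0776]
tcp_rot: [-89.5, 90.0, -1.3]
wrist_force: [0.4, -0.3, 0.3]
opening: -0.0
```

Request:
play_rows --rows '[[[0.1,0.1,0],0,0],[[0.2,0.1,0],0,0],[[0.3,0.1,0],0,0],[[0.3,0.1,0],0,0]]'

```text
time: 10.68
ee_pos: [0.558, -0.0256, 0.0738]
tcp_rot: [91.5, 90.0, 179.7]
wrist_force: [-0.6, -0.5, -0.0]
opening: -0.0
```

Request:
play_rows --rows '[[[0.1,0,0],0,0],[[0.2,0,0],0,0],[[0.2,0,0],0,0],[[0.2,0,0],0,0]]'

```text
time: 11.02
ee_pos: [0.5581, -0.0255, 0.0719]
tcp_rot: [90.3, 90.0, 178.5]
wrist_force: [-0.4, -0.5, 0.4]
opening: 0.0
```

```bash
python3 - <<'E'
from h import *
go([.558,-.025,.07],88.2)
p,Q=shot('side','s10')
go([.558,-.025,.07],88.2)
a=p[200:340,300:440];cv2.imwrite('pics/s10z.png',cv2.resize(a,None,fx=4,fy=4,interpolation=2))
E
```

```text
shift [0.1892 0.0116 0.054 ] turn 0.01472690813378108 | q6 -0.835145010961234 toolaxes [-0.9995  0.0312  0.0002] [ 0.0312  0.9995 -0.    ] ee [ 0.5581 -0.0255  0.0719] F [-0.4032 -0.4838  0.4034] op 1.9981909343658835e-05 t 11.0167
shift [0.1948 0.017  0.0561] turn 0.013412020658520873 | q6 -0.8357337806350573 toolaxes [-0.9995  0.0312  0.    ] [ 0.0312  0.9995 -0.    ] ee [ 0.5582 -0.0256  0.0719] F [ 0.568   0.407  -0.0578] op -3.362885988388252e-05 t 11.0667
```

View pics/s10z.png

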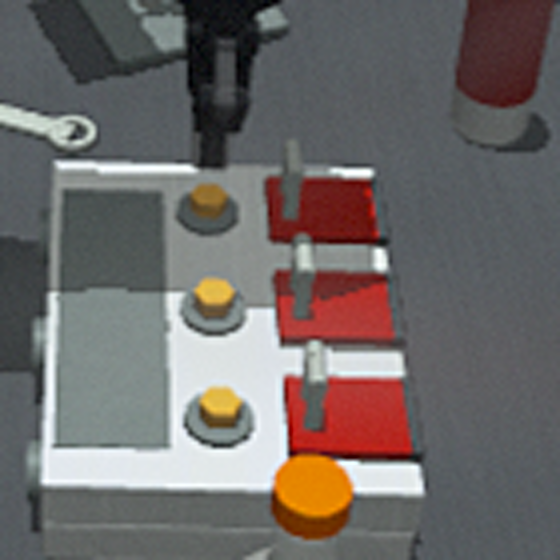

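```bash
python3 - <<'E'
from h import *
m=bot.camera_model('side')
M=R.from_euler('xyz',m['attitude'],degrees=True).as_matrix()
c=M.T@(np.array([.558,-.0255,.072])-m['origin']);print(c[:2]/c[2]*m['fx']+[m['cx'],m['cy']])
p,Q=shot('side','s11')
for v in range(215,256,3): print(v,[ (Q[v,u].round(3),p[v,u]) for u in(351,354)])
print(bot.get_obs())
E
```

```text
[350.9762 249.445 ]
215 [(array([ 0.548, -0.058,  0.196]), array([ 1,  9, 10], dtype=uint8)), (array([ 0.553, -0.068,  0.204]), array([63, 61, 60], dtype=uint8))]
218 [(array([ 0.55 , -0.048,  0.181]), array([16, 17, 13], dtype=uint8)), (array([ 0.553, -0.071,  0.198]), array([66, 62, 62], dtype=uint8))]
221 [(array([ 0.548, -0.067,  0.187]), array([51, 48, 49], dtype=uint8)), (array([ 0.553, -0.075,  0.194]), array([63, 62, 59], dtype=uint8))]
224 [(array([ 0.547, -0.083,  0.192]), array([43, 39, 37], dtype=uint8)), (array([ 0.553, -0.084,  0.192]), array([78, 75, 74], dtype=uint8))]
227 [(array([ 0.547, -0.083,  0.184]), array([27, 26, 20], dtype=uint8)), (array([ 0.553, -0.085,  0.186]), array([36, 38, 37], dtype=uint8))]
230 [(array([ 0.55 , -0.068,  0.164]), array([25, 21, 23], dtype=uint8)), (array([ 0.556, -0.071,  0.166]), array([30, 31, 29], dtype=uint8))]
233 [(array([ 0.554, -0.038,  0.131]), array([30, 27, 29], dtype=uint8)), (array([ 0.56 , -0.036,  0.13 ]), array([31, 29, 27], dtype=uint8))]
236 [(array([ 0.554, -0.039,  0.123]), array([33, 34, 33], dtype=uint8)), (arra
[... 698 characters left out ...]
], dtype=uint8)), (array([ 0.564, -0.035,  0.076]), array([ 44,  90, 119], dtype=uint8))]
254 [(array([ 0.558, -0.033,  0.064]), array([67, 82, 89], dtype=uint8)), (array([ 0.565, -0.033,  0.064]), array([63, 77, 84], dtype=uint8))]
{'time': 11.1167, 'q': array([-2.6205,  5.6019, -3.7856, 80.6137,  0.0006, -0.8334]), 'qd': array([ 0.0723, -0.0731,  0.0301, -0.0954,  0.0049,  0.0361]), 'joint_efforts': array([ -0.0027, -53.0134,  46.7985,   0.0006,  -0.0003,   0.    ]), 'ee_pos': array([ 0.5582, -0.0255,  0.072 ]), 'tcp_rot': array([ 61.956 ,  89.9986, 150.169 ]), 'wrist_force': array([-0.5175, -0.1281,  0.6582]), 'torque': array([-0.0081, -0.0796,  0.0319]), 'opening': 0.0002498715932567337}
```

Request:
play_rows --rows '[[[0.5,0,0],0,0],[[1,0,0],0,0],[[1.5,0,0],0,0],[[2,0,0],0,0],[[2.3,0,0],0,0],[[2.5,0,0],0,0],[[2.5,0,0],0,0]]'

```text
time: 11.7
ee_pos: [0.5579, -0.0255, 0.0465]
tcp_rot: [87.3, 90.0, 175.5]
wrist_force: [-0.2, -0.8, -0.2]
opening: 0.0002
```

```bash
python3 - <<'E'
from h import *
go([.558,-.025,.07],88.2)
p,Q=shot('side','s12')
a=p[200:340,300:440];cv2.imwrite('pics/s12z.png',cv2.resize(a,None,fx=4,fy=4,interpolation=2))
for v in range(236,256,2): print(v,[ (Q[v,u].round(3),p[v,u]) for u in(351,354)])
E
```

```text
shift [-2.3492 -0.0091  0.0523] turn 0.015563625689722471 | q6 -0.8352511060202583 toolaxes [-0.9995  0.0311  0.0007] [0.0311 0.9995 0.    ] ee [ 0.5579 -0.0255  0.0465] F [-0.2277 -0.7993 -0.241 ] op 0.00023876045483256524 t 11.7
236 [(array([ 0.548, -0.087,  0.163]), array([39, 37, 39], dtype=uint8)), (array([ 0.555, -0.087,  0.163]), array([51, 51, 50], dtype=uint8))]
238 [(array([ 0.55 , -0.077,  0.149]), array([32, 32, 31], dtype=uint8)), (array([ 0.556, -0.078,  0.15 ]), array([47, 46, 42], dtype=uint8))]
240 [(array([ 0.553, -0.057,  0.127]), array([32, 28, 27], dtype=uint8)), (array([ 0.559, -0.058,  0.128]), array([43, 39, 41], dtype=uint8))]
242 [(array([ 0.555, -0.038,  0.105]), array([35, 32, 30], dtype=uint8)), (array([ 0.562, -0.036,  0.103]), array([36, 35, 36], dtype=uint8))]
244 [(array([ 0.556, -0.038,  0.1  ]), array([38, 37, 36], dtype=uint8)), (array([ 0.562, -0.037,  0.098]), array([38, 36, 36], dtype=uint8))]
246 [(array([ 0.556, -0.038,  0.094]), array([40, 39, 37], dtype=uint8)), (array([ 0.563, -0.039,  0.094]), array([34, 31, 35], dtype=uint8))]
248 [(array([ 0.557, -0.035,  0.085]), array([42, 39, 38], dtype=uint8)), (array([ 0.563, -0.042,  0.091]), array([41, 41, 39], dtype=uint8))]
250 [(array([ 0.558, -0.03 ,  0.075]), array([70, 81, 82], dtype=uint8)), (array([ 0.564, -0.032,  0.076]), array([66, 74, 77], dtype=uint8))]
252 [(array([ 0.557, -0.036,  0.074]), array([ 46,  85, 111], dtype=uint8)), (array([ 0.564, -0.033,  0.071]), array([ 46,  88, 115], dtype=uint8))]
254 [(array([ 0.558, -0.03 ,  0.062]), array([ 39,  79, 104], dtype=uint8)), (array([ 0.565, -0.035,  0.066]), array([41, 74, 92], dtype=uint8))]
```

View pics/s12z.png

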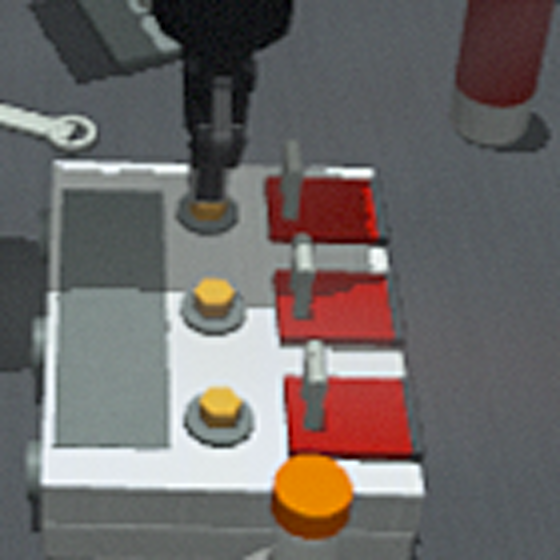

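Request:
play_rows --rows '[[[0.2,0,0],0,0],[[0.4,0,0],0,0],[[0.6,0,0],0,0],[[0.6,0,0],0,0]]'

```text
time: 12.08
ee_pos: [0.5585, -0.0256, 0.0422]
tcp_rot: [-90.6, 89.9, -2.4]
wrist_force: [-3.8, 0.6, 9.9]
opening: -0.0004
```

Request:
play_rows --rows '[[[0.1,0,0],0,0],[[0.2,0,0],0,0],[[0.3,0,0],0,0],[[0.3,0,0],0,0]]'

```text
time: 12.42
ee_pos: [0.5587, -0.0256, 0.042]
tcp_rot: [-90.3, 89.8, -2.0]
wrist_force: [-12.3, 1.6, 30.9]
opening: 0.0003
```

Request:
play_rows --rows '[[[-1,0,0],0,0],[[-2.3,0,0],0,0],[[-2.3,0,-2.5],0,0],[[-2.3,0,-5.5],0,0],[[-2.3,0,-7.5],0,0],[[-2.3,0,-8],0,0],[[-2.3,0,-8],0,0],[[-1,0,-8],0,0],[[-0.3,0,-8],0,0],[[-0.3,0,-8],0,0]]'

```text
time: 13.25
ee_pos: [0.5573, -0.1054, 0.0472]
tcp_rot: [-108.7, 89.6, -20.5]
wrist_force: [-14.9, -1.7, 48.0]
opening: -0.0001
```

```bash
python3 - <<'E'
from h import *
go([.556,-.105,.042],88.2)
E
```

```text
shift [0.5148 0.1358 0.0351] turn 0.05285430066351182 | q6 -8.920162592668083 toolaxes [-0.9995  0.0305 -0.007 ] [ 0.0305  0.9995 -0.0024] ee [ 0.5573 -0.1054  0.0472] F [-14.8779  -1.7457  48.0402] op -0.00010161207843927844 t 13.25
```

Request:
play_rows --rows '[[[-1,0,0],0,0],[[-1,0,0],0,0]]'

```text
time: 13.42
ee_pos: [0.5566, -0.1045, 0.0526]
tcp_rot: [-95.2, 89.8, -6.9]
wrist_force: [-0.6, 0.0, -0.6]
opening: 0.0
```

```bash
python3 - <<'E'
from h import *
go([.556,-.105,.042],88.2)
p,Q=shot('side','s13')
go([.556,-.105,.042],88.2)
a=p[200:340,300:440];cv2.imwrite('pics/s13z.png',cv2.resize(a,None,fx=4,fy=4,interpolation=2))
h=cv2.cvtColor(p,cv2.COLOR_BGR2HSV)
yel=(h[...,0]>15)&(h[...,0]<34)&(h[...,1]>100)&(Q[...,2]>.06)&(Q[...,2]<.09)&(abs(Q[...,0]-.557)<.02)
for y in(-.0255,-.105,-.185):
    q=Q[yel&(abs(Q[...,1]-y)<.02)];print(len(q),np.percentile(q,[50,90],axis=0) if len(q) else 0)
E
```

```text
shift [ 1.0632  0.061  -0.0562] turn 0.08754888546131667 | q6 -8.92225731893237 toolaxes [-0.9995  0.0299 -0.0029] [ 0.0299  0.9996 -0.0003] ee [ 0.5566 -0.1045  0.0526] F [-0.6182  0.0192 -0.603 ] op 3.8823993816112925e-05 t 13.4167
shift [ 0.9229  0.012  -0.0598] turn 0.08851858196946694 | q6 -8.927996927085768 toolaxes [-0.9996  0.0299 -0.0013] [0.0299 0.9996 0.    ] ee [ 0.5561 -0.1044  0.0512] F [-0.5616 -0.2909 -0.5348] op -0.00016333536515813484 t 13.4667
0 0
46 [[ 0.5562 -0.1115  0.0741]
 [ 0.5627 -0.1066  0.0769]]
87 [[ 0.5544 -0.1885  0.0748]
 [ 0.5613 -0.1809  0.077 ]]
```

View pics/s13z.png

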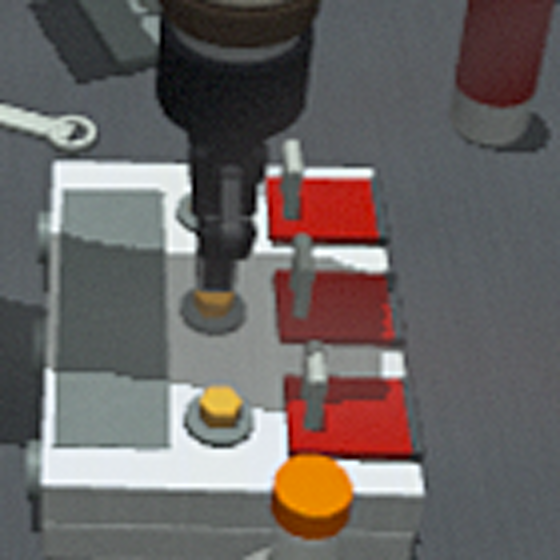

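Request:
play_rows --rows '[[[-3,0,0],0,1],[[-6,0,0],0,2],[[-9,0,0],0,3],[[-12,0,0],0,4],[[-12,0,0],0,4]]'

```text
time: 13.88
ee_pos: [0.5574, -0.1049, 0.1756]
tcp_rot: [-97.3, 89.6, -9.0]
wrist_force: [1.1, 0.3, 0.7]
opening: 0.0398
```

```bash
python3 - <<'E'
from h import *
p,Q=shot('side','s14')
go([.605,-.0275,.1],88.2)
a=p[180:340,290:450];cv2.imwrite('pics/s14z.png',cv2.resize(a,None,fx=4.5,fy=3.7,interpolation=2))
h=cv2.cvtColor(p,cv2.COLOR_BGR2HSV)
yel=(h[...,0]>12)&(h[...,0]<34)&(h[...,1]>90)&(Q[...,2]>.06)&(Q[...,2]<.09)&(abs(Q[...,0]-.557)<.02)
for y in(-.0255,-.105,-.185):
    q=Q[yel&(abs(Q[...,1]-y)<.02)];print(len(q),np.percentile(q,[5,50,90],axis=0) if len(q) else 0)
    v=(abs(Q[...,0]-.557)<.006)&(abs(Q[...,1]-y)<.005)
    print('z',np.percentile(Q[v][:,2],[10,50,90]))
E
```

```text
shift [ 7.2919 -4.5386  7.8806] turn 0.07445121036504077 | q6 -8.941052704997196 toolaxes [-0.9995  0.0301 -0.0036] [ 0.0301  0.9995 -0.0004] ee [ 0.557  -0.1049  0.1728] F [ 0.8204 -0.1782 -1.0849] op 0.04021250642523164 t 13.9333
55 [[ 0.5512 -0.0345  0.0641]
 [ 0.5598 -0.0289  0.0698]
 [ 0.5669 -0.0196  0.0719]]
z [0.0657 0.07   0.0709]
68 [[ 0.5483 -0.1155  0.0677]
 [ 0.5566 -0.1083  0.0747]
 [ 0.563  -0.1006  0.0765]]
z [0.0736 0.0757 0.0767]
88 [[ 0.5458 -0.1951  0.0668]
 [ 0.5544 -0.189   0.0752]
 [ 0.5612 -0.1806  0.0771]]
z [0.074  0.0764 0.0777]
```

View pics/s14z.png

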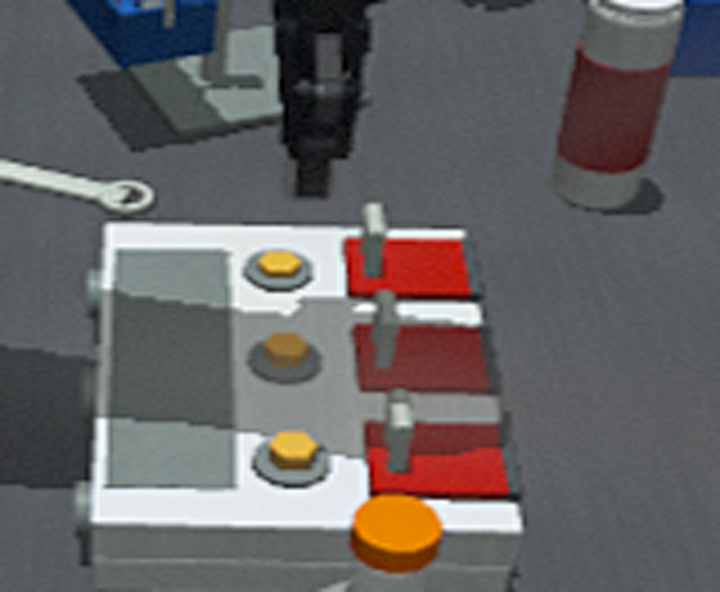

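Request:
play_rows --rows '[[[0,-1,2],0,5],[[0,-2.5,4.5],0,5],[[0,-4,7],0,5],[[0,-4.5,7.95],0,5],[[2,-4.5,7.95],0,5],[[5,-4.5,7.95],0,5],[[7,-4.5,7.95],0,5],[[7,-4.5,7.95],0,5]]'

```text
time: 14.6
ee_pos: [0.6001, -0.0268, 0.0942]
tcp_rot: [89.4, 89.5, 177.7]
wrist_force: [-1.7, -0.2, -0.6]
opening: 0.0497
```

```bash
python3 - <<'E'
from h import *
go([.6045,-.0267,.055],88.2)
p,Q=shot('side','s15')
a=p[180:340,290:450];cv2.imwrite('pics/s15z.png',cv2.resize(a,None,fx=4.5,fy=3.7,interpolation=2))
go([.6045,-.0267,.055],88.2)
E
```

```text
shift [ 3.9196 -0.477   0.0253] turn 0.06546325821086896 | q6 -0.8235561208016028 toolaxes [-0.9995  0.0303  0.0093] [0.0303 0.9995 0.0001] ee [ 0.6001 -0.0268  0.0942] F [-1.6802 -0.1511 -0.571 ] op 0.04965777107859671 t 14.6
shift [ 4.2265 -0.3764  0.0416] turn 0.049245759011384393 | q6 -0.8219111252064139 toolaxes [-0.9995  0.0306  0.0063] [0.0306 0.9995 0.0001] ee [ 0.601  -0.027   0.0973] F [0.0444 0.4148 0.8201] op 0.04984114242759406 t 14.65
```

View pics/s15z.png

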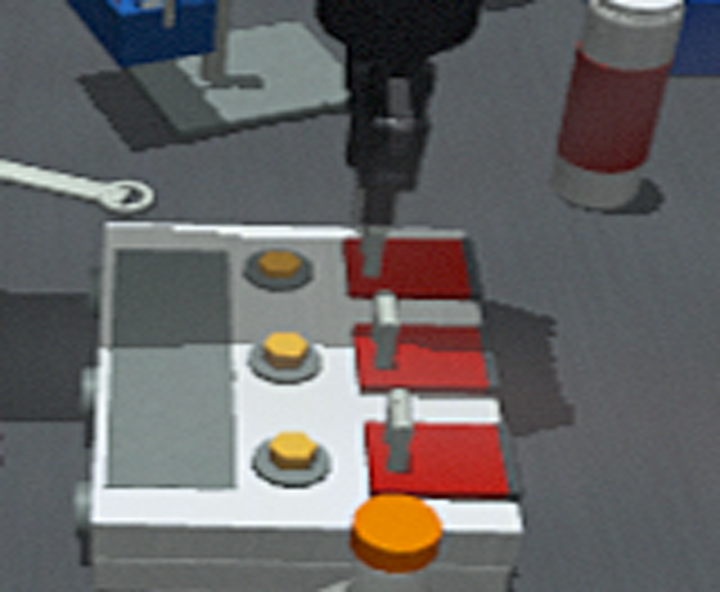

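Request:
play_rows --rows '[[[0,-0.3,0],0,5],[[1,-0.3,0],0,5],[[2,-0.3,0],0,5],[[3,-0.3,0],0,5],[[3.8,-0.3,0],0,5],[[4.2,-0.3,0],0,5],[[4.2,-0.3,0],0,5]]'

```text
time: 15.23
ee_pos: [0.6054, -0.0275, 0.0575]
tcp_rot: [89.0, 89.9, 177.3]
wrist_force: [0.1, 0.4, 0.2]
opening: 0.05
```

```bash
python3 - <<'E'
from h import *
go([.6045,-.0267,.055],88.2)
p,Q=shot('side','s16')
a=p[200:280,340:420];cv2.imwrite('pics/s16z.png',cv2.resize(a,None,fx=7,fy=7,interpolation=2))
E
```

```text
shift [0.2538 0.0904 0.0796] turn 0.012717686057911237 | q6 -0.8160562458056134 toolaxes [-0.9995  0.0312  0.002 ] [0.0312 0.9995 0.    ] ee [ 0.6054 -0.0275  0.0575] F [0.0713 0.3864 0.1607] op 0.049991035322345126 t 15.2333
```

View pics/s16z.png

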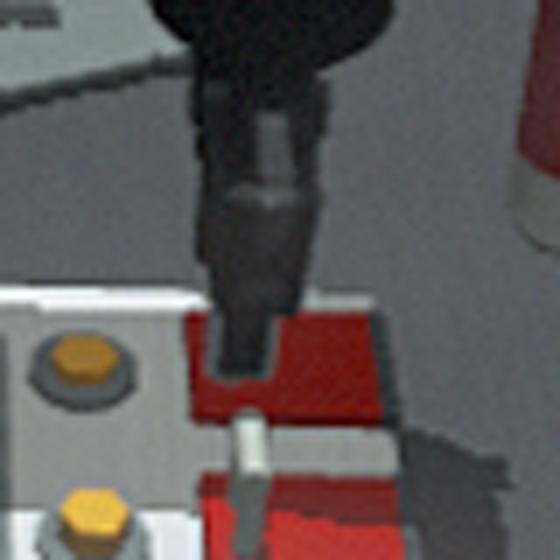

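Request:
play_rows --rows '[[[0.3,0.05,0.1],0,4.5],[[0.3,0.05,0.1],0,3.5],[[0.3,0.05,0.1],0,2.5],[[0.3,0.05,0.1],0,1.5],[[0.3,0.05,0.1],0,1.5],[[0.3,0.05,0.1],0,1.5],[[0.3,0.05,0.1],0,1.5]]' --squeeze 30

```text
time: 15.87
ee_pos: [0.6057, -0.0269, 0.0563]
tcp_rot: [-159.1, 90.0, -70.9]
wrist_force: [-2.0, -4.4, 2.7]
opening: 0.0268
```

```bash
python3 - <<'E'
from h import *
go([.6045,-.0267,.055],88.2)
p,Q=shot('side','s17')
a=p[200:280,340:420];cv2.imwrite('pics/s17z.png',cv2.resize(a,None,fx=7,fy=7,interpolation=2))
for v in range(244,264,2): print(v,[Q[v,u].round(3) for u in(371,373,375)])
E
```

```text
shift [0.1309 0.1176 0.0205] turn -0.0027453314814778196 | q6 -0.7236138051643755 toolaxes [-0.9995  0.0315 -0.0003] [ 0.0315  0.9995 -0.0007] ee [ 0.6057 -0.0269  0.0563] F [-1.9568 -4.3618  2.6895] op 0.02678476338404624 t 15.8667
244 [array([ 0.598, -0.05 ,  0.11 ]), array([ 0.602, -0.053,  0.112]), array([ 0.607, -0.052,  0.112])]
246 [array([ 0.599, -0.047,  0.102]), array([ 0.603, -0.052,  0.106]), array([ 0.608, -0.051,  0.105])]
248 [array([ 0.599, -0.05 ,  0.098]), array([ 0.604, -0.052,  0.099]), array([ 0.608, -0.051,  0.099])]
250 [array([ 0.599, -0.053,  0.095]), array([ 0.604, -0.054,  0.095]), array([ 0.608, -0.053,  0.095])]
252 [array([ 0.603, -0.038,  0.075]), array([ 0.607, -0.038,  0.076]), array([ 0.613, -0.03 ,  0.068])]
254 [array([ 0.603, -0.038,  0.07 ]), array([ 0.607, -0.042,  0.073]), array([ 0.612, -0.037,  0.069])]
256 [array([ 0.602, -0.045,  0.07 ]), array([ 0.607, -0.046,  0.07 ]), array([ 0.611, -0.046,  0.07 ])]
258 [array([ 0.602, -0.053,  0.07 ]), array([ 0.606, -0.052,  0.07 ]), array([ 0.603, -0.092,  0.106])]
260 [array([ 0.602, -0.053,  0.065]), array([ 0.607, -0.052,  0.064]), array([ 0.602, -0.099,  0.106])]
262 [array([ 0.603, -0.053,  0.059]), array([ 0.607, -0.053,  0.058]), array([ 0.602, -0.105,  0.106])]
```

View pics/s17z.png

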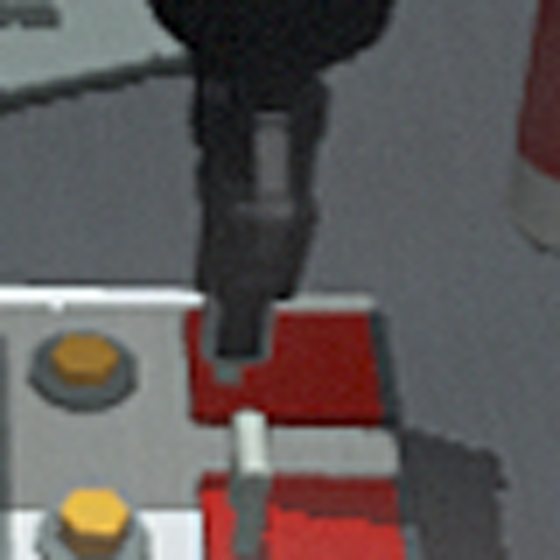

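Request:
play_rows --rows '[[[-0.2,-0.15,0],0,1.5],[[-0.44,-0.34,0],0,1.5],[[-0.65,-0.52,0],0,1.5],[[-0.85,-0.71,0],0,1.5],[[-1.04,-0.9,0],0,1.5],[[-1.22,-1.11,0],0,1.5],[[-1.4,-1.33,0],0,1.5],[[-1.56,-1.55,0],0,1.5],[[-1.72,-1.78,0],0,1.5],[[-1.86,-2.01,0],0,1.5],[[-1.86,-2.01,0],0,1.5]]'

```text
time: 16.83
ee_pos: [0.625, -0.0276, 0.0739]
tcp_rot: [106.4, 89.9, -165.4]
wrist_force: [-5.0, -5.0, -1.1]
opening: 0.027
```

```bash
python3 - <<'E'
from h import *
go([.6045,-.0267,.055],88.2)
p,Q=shot('side','s18')
a=p[190:270,330:430];cv2.imwrite('pics/s18z.png',cv2.resize(a,None,fx=7,fy=7,interpolation=2))
E
```

```text
shift [1.8996 2.0523 0.0233] turn -0.0028631785181119085 | q6 -0.7028067094597997 toolaxes [-0.9995  0.0315  0.0022] [ 0.0315  0.9995 -0.0007] ee [ 0.625  -0.0276  0.0739] F [-5.0417 -4.9873 -1.1104] op 0.027013857557677767 t 16.8333
```

View pics/s18z.png

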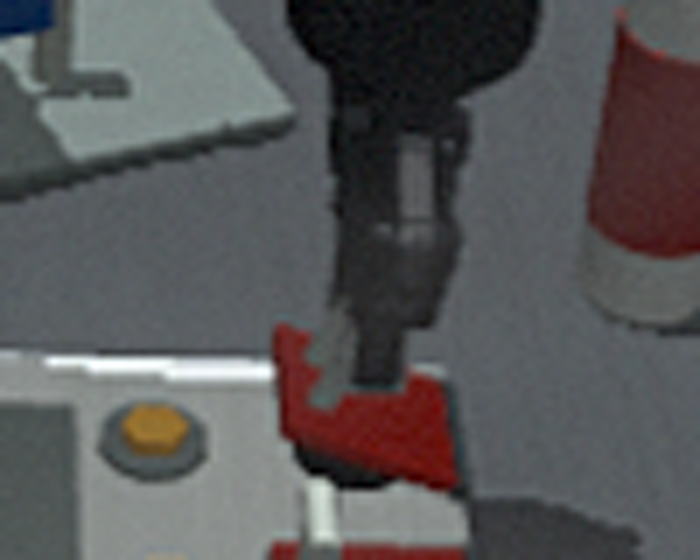

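```bash
python3 - <<'E'
from h import *
p,Q=shot('side','s19')
go([.6045,-.0267,.055],88.2)
for v in range(230,250,2): print(v,[(u,*Q[v,u].round(3),*p[v,u]) for u in range(374,390,2)])
E
```

```text
shift [1.8848 2.0247 0.0232] turn -0.002223715636120005 | q6 -0.7024366293022541 toolaxes [-0.9995  0.0314  0.0026] [ 0.0314  0.9995 -0.0007] ee [ 0.6248 -0.0276  0.0738] F [-3.8605 -5.3659 -1.2638] op 0.02700754659562293 t 16.9333
230 [(374, np.float64(0.634), np.float64(0.133), np.float64(0.002), np.uint8(99), np.uint8(94), np.uint8(89)), (376, np.float64(0.64), np.float64(0.138), np.float64(-0.002), np.uint8(88), np.uint8(86), np.uint8(81)), (378, np.float64(0.617), np.float64(-0.013), np.float64(0.12), np.uint8(41), np.uint8(40), np.uint8(40)), (380, np.float64(0.614), np.float64(-0.053), np.float64(0.152), np.uint8(46), np.uint8(46), np.uint8(44)), (382, np.float64(0.612), np.float64(-0.082), np.float64(0.176), np.uint8(41), np.uint8(43), np.uint8(40)), (384, np.float64(0.616), np.float64(-0.083), np.float64(0.176), np.uint8(47), np.uint8(45), np.uint8(44)), (386, np.float64(0.62), np.float64(-0.085), np.float64(0.178), np.uint8(46), np.uint8(43), np.uint8(45)), (388, np.float64(0.624), np.float64(-0.083), np.float64(0.177), np.uint8(50), np.uint8(48), np.uint8(51))]
232 [(374, 
[... 7026 characters left out ...]
4(0.088), np.uint8(65), np.uint8(67), np.uint8(93)), (378, np.float64(0.617), np.float64(-0.039), np.float64(0.088), np.uint8(30), np.uint8(31), np.uint8(103)), (380, np.float64(0.622), np.float64(-0.036), np.float64(0.085), np.uint8(21), np.uint8(25), np.uint8(105)), (382, np.float64(0.628), np.float64(-0.033), np.float64(0.083), np.uint8(28), np.uint8(29), np.uint8(108)), (384, np.float64(0.632), np.float64(-0.032), np.float64(0.082), np.uint8(19), np.uint8(24), np.uint8(106)), (386, np.float64(0.638), np.float64(-0.028), np.float64(0.079), np.uint8(21), np.uint8(22), np.uint8(107)), (388, np.float64(0.643), np.float64(-0.027), np.float64(0.078), np.uint8(22), np.uint8(25), np.uint8(107))]
```

Request:
play_rows --rows '[[[-0.13,-0.25,0],0,1.5],[[-0.25,-0.49,0],0,1.5],[[-0.36,-0.75,0],0,1.5],[[-0.47,-1.0,0],0,1.5],[[-0.64,-1.52,0],0,1.5],[[-0.7,-1.8,0],0,1.5],[[-0.76,-2.06,0],0,1.5],[[-0.8,-2.33,0],0,1.5],[[-0.83,-2.61,0],0,1.5],[[-0.86,-3.16,0],0,1.5],[[-0.85,-3.45,0],0,1.5],[[-0.85,-3.45,0],0,1.5]]'

```text
time: 17.93
ee_pos: [0.66, -0.0287, 0.0831]
tcp_rot: [124.0, 89.9, -147.8]
wrist_force: [-4.8, -4.6, 4.0]
opening: 0.0272
```

```bash
python3 - <<'E'
from h import *
p,Q=shot('side','s20')
go([.6045,-.0267,.055],88.2)
a=p[170:290,310:430];cv2.imwrite('pics/s20z.png',cv2.resize(a,None,fx=5,fy=5,interpolation=2))
E
```

```text
shift [2.8166 5.5282 0.0286] turn -0.00884944329767734 | q6 -0.662329895604244 toolaxes [-0.9995  0.0316  0.0012] [ 0.0316  0.9995 -0.0007] ee [ 0.6598 -0.0287  0.0831] F [-4.9038 -4.5125  3.4288] op 0.026913607628617893 t 17.9833
```

View pics/s20z.png

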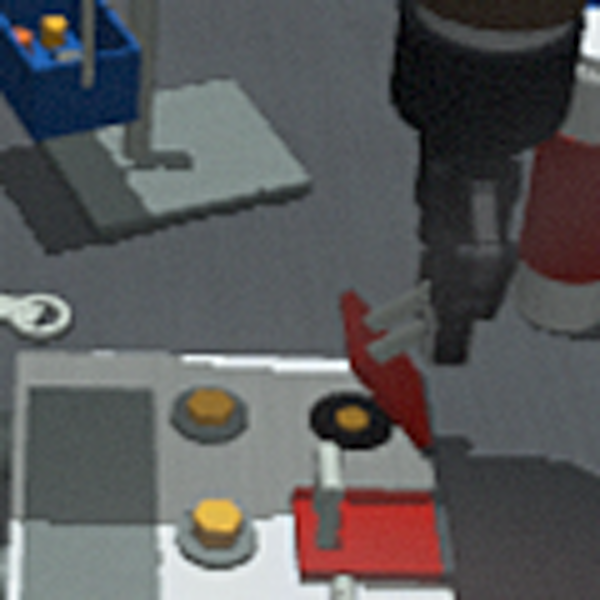

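Request:
play_rows --rows '[[[0,0,0],0,1.5],[[0,0,0],0,1.5],[[0,0,0],0,1.5],[[0,0,0],0,1.5]]'

```text
time: 18.32
ee_pos: [0.6595, -0.0287, 0.0831]
tcp_rot: [118.4, 89.9, -153.5]
wrist_force: [-4.3, -4.8, 2.2]
opening: 0.0269
```

```bash
python3 - <<'E'
from h import *
p,Q=shot('side','s21')
o=bot.get_obs();print(o['ee_pos'],o['wrist_force'],o['opening'],o['qd'],o['time'])
h=cv2.cvtColor(p,cv2.COLOR_BGR2HSV)
m=((h[...,0]<6)|(h[...,0]>174))&(h[...,1]>130)&(Q[...,1]>-.07)&(Q[...,1]<.03)&(Q[...,0]>.58)&(Q[...,0]<.68)&(Q[...,2]>.06)&(Q[...,2]<.15)
q=Q[m];c=q-np.median(q,0);print(len(q),np.percentile(q,[3,50,97],axis=0))
l=cv2.fitLine(q[:,[0,2]].astype(np.float32),cv2.DIST_HUBER,0,.001,.001).ravel();print('plate angle',np.degrees(np.arctan2(l[1],l[0])))
b=(h[...,0]>100)&(h[...,0]<125)&(h[...,1]>120)&(abs(Q[...,0]-.49)<.1)&(abs(Q[...,1]-.237)<.1)&(Q[...,2]>.05)
print('basket',np.percentile(Q[b],[2,50,98],axis=0))
a=cv2.resize(p,(800,600));cv2.imwrite('pics/s21b.png',a)
E
```

```text
[ 0.6595 -0.0287  0.0831] [-4.5394 -4.8029  3.3635] 0.026725755538338416 [-0.0244 -0.099   0.0205 -0.0386  0.0416  0.1148] 18.3667
200 [[ 0.618  -0.0556  0.0723]
 [ 0.6376 -0.044   0.096 ]
 [ 0.656  -0.0116  0.1191]]
plate angle -51.987915
basket [[0.4504 0.18   0.0734]
 [0.4903 0.2207 0.097 ]
 [0.5326 0.2898 0.1177]]
```

View pics/s21b.png

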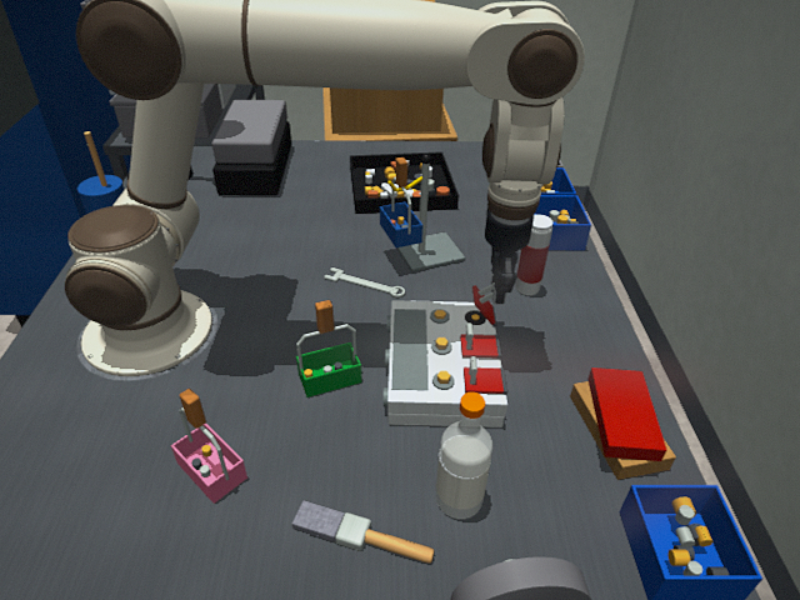

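```bash
python3 -c "
from workcell import bot
bot.job_done();print(bot.get_obs()['ee_pos'])"
```

```text
the job is handed in; nothing more can be done
the job is handed in; nothing more can be done
```

I handed the job in at about 18.4 s with cap 1 held open. The hand-in reports no verdict, so I don't know the result.

- **Basket:** it is on the yellow hook and let go. It still hung upright in the last picture.
- **Loose bolt:** it is bolt 1. Its head now measures 0.070 m against 0.076 m for the others. Bolt 2 did not sink under 48 N. I did not tap bolt 3, because bolt 1 had clearly sunk.
- **Cap 1:** the fingers still hold its bar at 26.7 mm opening, with steady force. The depth fit puts the plate at about 52° open, and the bar path I commanded was 58°. Both are above the 45° asked for (0.7 rad is 40°).
- **Everything else:** caps 2 and 3 look shut. The spray can, bottle, wrench and brush look unmoved, judged by eye from the pictures.

Two things did not match or went less cleanly:

- **Tool height:** the cameras and the bolt contacts put the fingertips about 29 mm higher than the reported TCP. I set later heights by contact and picture instead, and the basket grip was shallower than planned.
- **Press on bolt 2:** it peaked at 48 N at the wrist because my first tap there came down too far. That was on the fingertips, under the 120 N wrist limit. It would break the 40 N limit only if the fingers count as the gripper's body.

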